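# Tap a sleeve home in the drilling jig

## Task

The gunmetal microphone sleeve lies in the channel of the drilling jig. Pick up the tall brass tube, hold it upright as a drift and nudge the sleeve gently with it, in under the hood, until the sleeve rests against the hidden stop; do not drive the stop back, and do not touch the sleeve with the gripper. Then stand the brass tube upright on the bench, off the jig, and leave the other things alone.

Things in the scene. Friction and masses are not known exactly. Their poses are not given: they have to be found in the camera images.
- jig: drilling jig fixed to the bench: aluminium base plate 235 x 74 mm, 8 mm thick, with a straight open channel between two low steel rails that runs into a closed grey hood. Origin on the bench under the plate, mid-width; x along the channel into the hood (the way the sleeve must go), z up. Plate: x -120 to +115 mm. Rails: x -115 to +20 mm, 27 mm apart, tops 17 mm above the bench
- hood_mouth (a point): middle of the hood's open mouth, on the channel floor (jig x = +20 mm, z = 8 mm). The hood, with three drill bushings on top, reaches 93 mm from here along jig x; 54 mm wide, top 46 mm above the bench (51 mm with the bushings), inside 30 mm wide
- lock_screw (a point): head of the lock screw on the hood's -y side (43 mm off the channel's middle). It holds the stop, a block out of sight in the hood, by friction alone. The stop's face lies 30 to 60 mm beyond the hood's mouth, differently each time and not measured: feel for it. The sleeve slides with under 2 N; the stop slips back at about 12 N and must not be shifted by 4 mm or more
- sleeve: gunmetal microphone sleeve, 23 mm across and 115 mm long, about 0.1 kg, lying loose in the jig's channel on the base plate (its underside 8 mm, its top 31 mm above the bench). Origin at the middle of its underside; its own y axis runs along its length and points into the hood. The end face to push is at y = -57 mm, the leading end at y = +57 mm
- brass_tube: plain brass tube, 20 mm in diameter, 123 mm tall, 0.09 kg, standing upright on the bench; the tallest of the three small loose things. Origin at the centre of its lower end, z up along the tube
- steel_tube: bystander: short steel tube, 17 mm in diameter, 64 mm tall, standing upright; origin at the centre of its lower end
- chrome_mount: bystander: stepped chrome ring, 32 mm in diameter, 28 mm tall; origin at the centre of its underside

How it is judged:
By the outcome, as a careful person would: the job done as asked, in the order asked, and still so for the second after the job is handed in, with the robot touching nothing.
It also fails if it takes over 58 s, if anything falls off the work surface, if the arm or the gripper's body presses on something with over 40 N, if the wrist force passes 120 N, or if a joint passes its speed limit or range.

## Robot

A 6-joint arm with a two-finger parallel gripper is mounted at the origin on a cart in front of the work surface, level with it; the furniture and walls round the work are solid. World frame = base frame: x ahead of the robot, y to its left, z up, the work surface at z = 0. Lengths are in m, angles in rad, forces in N, time in s.
With the tool pointing down it reaches from about 0.4 to 0.825 m from the base axis. Payload 7 kg.
Tool frame: the origin (TCP) lies at the centre of the arm's flange, where the gripper is bolted on; the fingertips stand 178 mm ahead of it and the grasp point (between the pads) lies 159 mm ahead of it; z points along the fingers, y is the direction in which the jaws open and shut (so a half turn about z gives the same grasp; the last joint's range is limited). The gripper opens to 88 mm and grips with 3 to 60 N. Pads are 19 mm wide; open, the fingers measure 130 mm over their backs; the gripper's body (78 mm by 193 mm) begins 47 mm behind the grasp point.
Start: joints at [-1.021, 0.359, 0.012, 0, -1.224, -0.288], TCP at [0.175, -0.652, 0.405] pointing down, gripper open.
Joint ranges: [-3.07, 3.07], [-1.43, 2.12], [-1.02, 1.25], [-3.03, 1.67], [-3.05, -0], [-3.03, 3.03]. Speed limits (rad/s): [2.39, 2.39, 3.01, 3.14, 3.14, 3.14].

## Interface

Orientations are given as [roll, pitch, yaw] about the fixed x, y, z axes, in that order (R = Rz(yaw) Ry(pitch) Rx(roll)).
In Python, from station import arm gives the robot as it stands.
- The arm moves only by the shell command python3 -m handwheel 'ROWS' [OPENING] [FORCE]. ROWS is JSON, a list of rows, each a list of 4 numbers: the shift along the world's x, y, z in cm, then the turn about the world's z in rad. In form: [[dx, dy, dz, yaw], ...]. A call has 1 to 20 rows; each row shifts and turns the commanded pose from where the row before left it; what a row does not reach is not made up. A row lasts 1/10 s, in which the tool goes at most 50 mm and 8.59 degrees, less where a joint would pass 70% of its speed; a pose out of reach is approached as far as the arm can. A call is refused whole if a number of a shift passes 5 or a number of a turn 0.15, either way. A call with a gripper value outside its range is refused whole. OPENING is the closure, from 0 (fully open) to 1 (shut), set as the call begins (- or left out, the last holds). The fingers move at their own pace and stop on an object; FORCE is the grip in N (left out, the last holds). Time passes only in rows, so rows that do not move let the fingers close. It gives the time, the measured TCP pose, the force and the opening at its end, in the units of the state.
- arm.get_state(): the state, without advancing time (a new reading comes with each control period).
- arm.grab_frame(name): name is "scene" or "top" or "wrist"; returns a dict with "image" (480x640x3 uint8, red, green, blue), "depth" (480x640 float32, m along the optical axis (not along the pixel's ray), 0 where there is no reading), "vfov" (degrees; the focal length in pixels is half the picture's height over the tangent of half this angle, whatever the lens; pixels are square), "cx", "cy" (the principal point, pixels), "k1" (the pictures are not rectified: a ray, as slopes to the right and down, at radius r is drawn at 1 + k1 r^2 times it, then the intrinsics apply), "rvec" (rotation vector, rad) and "tvec" (3), from world to camera coordinates, as OpenCV has them. Camera axes: x right, y down, z forward; pixel columns grow to the right and rows downward; lengths in m; the calibration is good to about 2 mm. A picture is of the moment at which its call begins.
- arm.job_done(): hands the job in, once; it reports no verdict.
The state is a dict: "t": time; "q": joint angles; "qd": joint speeds; "joint_efforts": joint torques, N m; "eef_pos": TCP position; "ee_rot": TCP orientation; "force": force on the tool from outside, world axes, zero at the start; "moment": the same for the moment, N m; "width": finger opening in m.
Only numpy, scipy, OpenCV 4.12 (cv2) and the standard library are available. Lean on these libraries where they do the work, as an engineer would, in place of code of your own. Each camera call takes 0.05 s, during which the arm holds its last target.

## Working session

There is one attempt and no reset: what is moved stays moved. The work goes in short steps, Python scripts to look and compute and a shell command to move; the robot and the scene stay as the last step left them, time stands still between calls to the robot, and variables do not carry over. Pictures are saved under pics/ and viewed, and the job is handed in when it is done.

```bash
mkdir -p pics; ls; cat > h.py <<'E'
import numpy as np, cv2
from station import arm
def grab(n,save=None):
    f=arm.grab_frame(n)
    if save: cv2.imwrite('pics/'+save,cv2.cvtColor(f['image'],cv2.COLOR_RGB2BGR))
    np.savez('/tmp/%s.npz'%n,**f)
    return f
def cam(f):
    fl=240/np.tan(np.radians(f['vfov'])/2)
    K=np.array([[fl,0,f['cx']],[0,fl,f['cy']],[0,0,1.]])
    R=cv2.Rodrigues(np.array(f['rvec'],float))[0]; t=np.array(f['tvec'],float).ravel()
    return K,np.array([float(f['k1']),0,0,0]),R,t
def rays(f,px):
    K,D,R,t=cam(f)
    n=cv2.undistortPoints(np.array(px,float).reshape(-1,1,2),K,D).reshape(-1,2)
    return -R.T@t, np.c_[n,np.ones(len(n))]@R
def onplane(f,px,z):
    c,d=rays(f,px); return c+d*((z-c[2])/d[:,2])[:,None]
def proj(f,P):
    K,D,R,t=cam(f); return cv2.projectPoints(np.array(P,float).reshape(-1,1,3),cv2.Rodrigues(R)[0],t,K,D)[0].reshape(-1,2)
def cloud(f):
    h,w=f['depth'].shape; u,v=np.meshgrid(np.arange(w),np.arange(h))
    c,d=rays(f,np.c_[u.ravel(),v.ravel()]); return (c+d*f['depth'].reshape(-1,1)).reshape(h,w,3)
E
python3 - <<'E'
from h import *
for n in ['scene','top','wrist']:
    f=grab(n,n+'0.png'); c,d=rays(f,[[320,240]]); print(n,f['vfov'],f['k1'],c,d)
print(arm.get_state())
E
```

```text
pics
scene 49.195513120520665 -0.04397373378575263 [0.13321606 0.3885836  0.80798448] [[ 0.45865608 -0.468081   -0.75541767]]
top 46.605497607504866 -0.06415229536962479 [ 0.3888164  -0.07791196  1.09442071] [[ 0.18854457 -0.00565956 -0.98205341]]
wrist 58.805542149686396 0.007756745261645629 [ 0.10203006 -0.67164093  0.38376316] [[ 0.26196542  0.0809692  -0.96172301]]
{'t': 0.15, 'q': array([-1.02088619e+00,  3.59240477e-01,  1.12718266e-02, -2.31864004e-04,
       -1.22412978e+00, -2.88075109e-01]), 'qd': array([ 4.78940510e-04, -2.46452433e-03,  2.97661353e-03,  9.78281631e-04,
       -8.28109478e-04,  1.30626061e-05]), 'joint_efforts': array([-6.01510910e-04, -5.83277392e+01,  2.93292546e+01,  7.00114891e+00,
        8.81988293e-03, -1.02939218e-04]), 'eef_pos': array([ 0.17466404, -0.65186194,  0.40393124]), 'ee_rot': array([ 3.14028227e+00, -1.60953117e-04, -2.87983644e+00]), 'force': array([ 1.1103714 , -0.42498316,  0.23254511]), 'moment': array([ 0.0271385 , -0.00689011, -0.0177598 ]), 'width': 0.08770404052711923}
```

View pics/scene0.png

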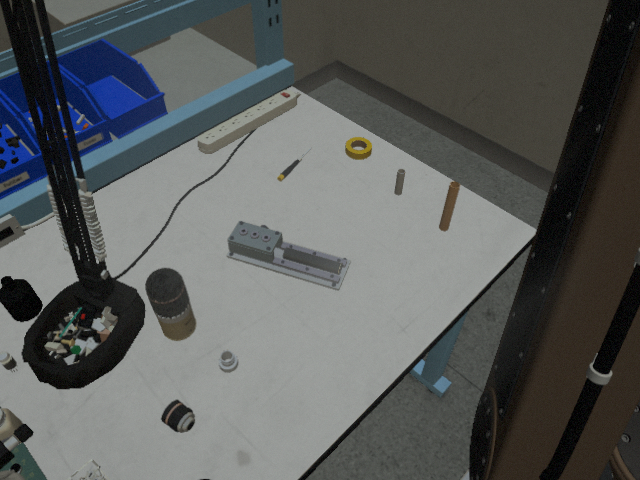

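View pics/top0.png

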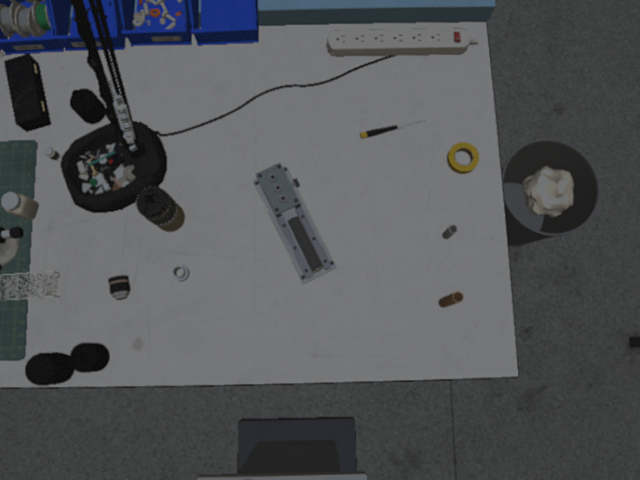

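View pics/wrist0.png

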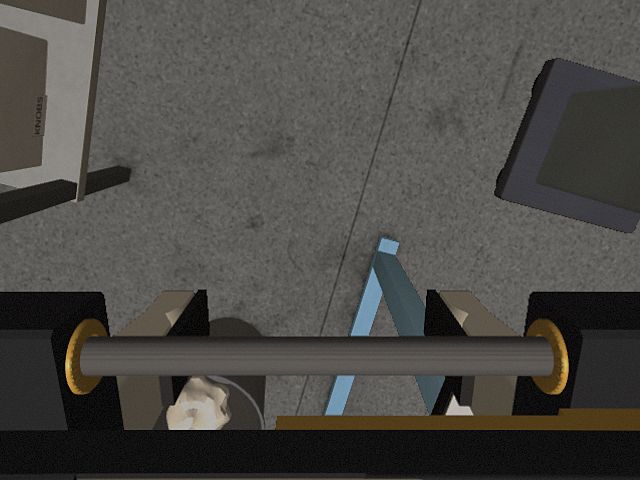

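The top view shows the jig from (318,275) to (270,170), with the hood at the upper end. The brass tube is at (451,299), the steel tube at (449,232) and the chrome mount at (181,272). The steel tube and tape are near the right edge. I'll enlarge the picture to measure.

```bash
python3 - <<'E'
from h import *
f=dict(np.load('/tmp/top.npz')); g=dict(np.load('/tmp/scene.npz'))
a=cv2.resize(f['image'][150:290,240:350],None,fx=5,fy=5,interpolation=cv2.INTER_CUBIC)[:, :, ::-1]
b=cv2.resize(g['image'][205:305,215:365],None,fx=5,fy=5,interpolation=cv2.INTER_CUBIC)[:, :, ::-1]
cv2.imwrite('pics/ztop.png',cv2.resize(cv2.convertScaleAbs(a,alpha=1.8),(471,600))); cv2.imwrite('pics/zscene.png',cv2.convertScaleAbs(b,alpha=1.3))
for n,fr in (('top',f),('scene',g)):
    hsv=cv2.cvtColor(fr['image'],cv2.COLOR_RGB2HSV); P=cloud(fr)
    roi=(P[...,0]>.2)&(P[...,0]<.6)&(P[...,1]<-.2)&(P[...,1]>-.6)
    m=(hsv[...,0]<20)&(hsv[...,1]>90)&(hsv[...,2]>30)&roi
    k,l,s,c=cv2.connectedComponentsWithStats(m.astype(np.uint8))
    for i in range(1,k):
        if s[i,4]>20:
            q=P[l==i]; top=q[q[:,2]>.119]
            print(n,s[i],c[i],q.min(0),q.max(0),len(top),top.mean(0) if len(top) else '')
    # steel + jig hood top by height
    for nm,lo,hi,box in (('tall',.04,.2,(.2,.8,-.6,.2)),):
        m=(P[...,2]>lo)&(P[...,2]<hi)&(P[...,0]>box[0])&(P[...,0]<box[1])&(P[...,1]>box[2])&(P[...,1]<box[3])
        k,l,s,c=cv2.connectedComponentsWithStats(m.astype(np.uint8))
        for i in range(1,k):
            if s[i,4]>15:
                q=P[l==i]; print(nm,n,s[i],q.min(0).round(3),q.max(0).round(3),np.median(q,0).round(4))
E
```

```text
top [440 293  22  13 151] [450.35099338 299.24503311] [ 0.45985251 -0.33215965  0.01333245] [ 0.47649071 -0.31172867  0.12487561] 5 [ 0.46711376 -0.31331733  0.12177118]
tall top [ 256  163   44   52 1281] [ 0.643 -0.045  0.04 ] [0.747 0.039 0.057] [ 0.6941 -0.0032  0.0466]
tall top [156 188  27  40 640] [0.622 0.182 0.04 ] [0.675 0.2   0.162] [0.6404 0.1898 0.1228]
tall top [446 225  12  11  80] [ 0.594 -0.345  0.04 ] [ 0.61  -0.328  0.066] [ 0.6018 -0.3366  0.0556]
tall top [443 292  21  15 220] [ 0.458 -0.332  0.041] [ 0.477 -0.312  0.127] [ 0.4673 -0.3187  0.0955]
scene [440 182  20  48 390] [449.38205128 204.28205128] [ 0.45682107 -0.33162809 -0.00052011] [ 0.47643247 -0.30924401  0.1228619 ] 16 [ 0.46730483 -0.31919539  0.12069336]
tall scene [397 169   8  13  89] [ 0.592 -0.344  0.04 ] [ 0.61  -0.325  0.067] [ 0.5998 -0.331   0.0555]
tall scene [443 181  18  37 365] [ 0.456 -0.333  0.04 ] [ 0.476 -0.309  0.123] [ 0.4641 -0.3144  0.0889]
tall scene [ 227  221   55   33 1045] [ 0.641 -0.044  0.04 ] [0.745 0.042 0.053] [6.916e-01 4.000e-04 4.460e-02]
tall scene [163 268  31  55 310] [0.62  0.185 0.04 ] [0.669 0.2   0.158] [0.6284 0.1949 0.1331]
```

View pics/ztop.png

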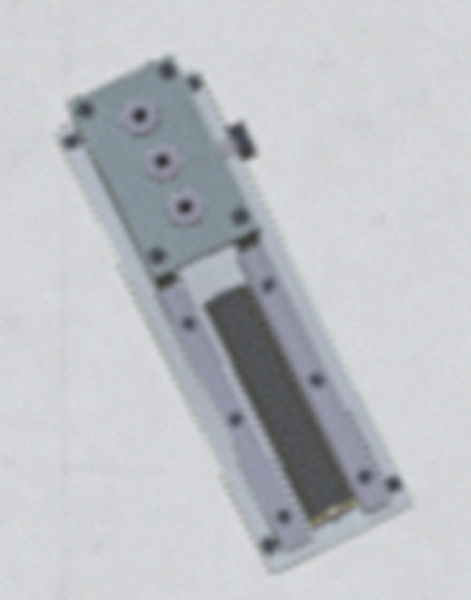

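View pics/zscene.png

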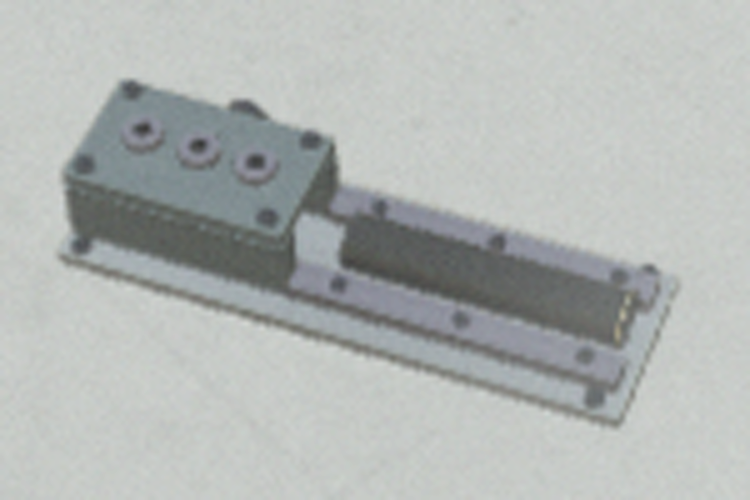

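The jig's edges, the bushings, the sleeve's dark body and its pale push end at zoomed (332,515) are all clear. Next I'll fit the poses.

```bash
python3 - <<'E'
from h import *
from scipy.optimize import least_squares
f=dict(np.load('/tmp/top.npz')); g=dict(np.load('/tmp/scene.npz'))
for n,fr in (('top',f),('scene',g)):
    P=cloud(fr)
    for nm,c0,r,zl,zh in (('brass',(.467,-.32),.010,.02,.118),('steel',(.602,-.336),.0085,.01,.06)):
        q=P.reshape(-1,3); q=q[(np.hypot(q[:,0]-c0[0],q[:,1]-c0[1])<.02)&(q[:,2]>zl)&(q[:,2]<zh)]
        s=least_squares(lambda c:np.hypot(q[:,0]-c[0],q[:,1]-c[1])-r,c0,loss='soft_l1',f_scale=.001); print(n,nm,len(q),s.x.round(4))
    m=((P[...,2]>.042)&(P[...,2]<.049)&(P[...,0]>.62)&(P[...,0]<.77)&(P[...,1]>-.06)&(P[...,1]<.06)).astype(np.uint8)
    m=cv2.morphologyEx(m,cv2.MORPH_CLOSE,np.ones((5,5))); m=cv2.morphologyEx(m,cv2.MORPH_OPEN,np.ones((7,7)))
    cs=max(cv2.findContours(m,0,2)[0],key=cv2.contourArea).reshape(-1,2)
    w=onplane(fr,cs,.046)[:,:2]; r=cv2.minAreaRect((w*1000).astype(np.float32)); print(n,'hood',r, cv2.boxPoints(r).round(1).tolist())
    # sleeve: dark mask in region
    hsv=cv2.cvtColor(fr['image'],cv2.COLOR_RGB2HSV)
    g0=cv2.cvtColor(fr['image'],cv2.COLOR_RGB2GRAY)
    box=(P[...,0]>.48)&(P[...,0]<.66)&(P[...,1]>-.12)&(P[...,1]<.06)
    print(np.percentile(g0[box],[2,5,10,20,50]))
    q=P[box&(P[...,2]>.022)&(P[...,2]<.034)&(P[...,0]<.65)]
    c,sz,an=cv2.minAreaRect((q[:,:2]*1000).astype(np.float32)); print('sleeve hi pts',len(q),c,sz,an)
    u=np.array([np.cos(np.radians(24)),np.sin(np.radians(24))])
    # plate corners by z 5-12mm
    q=P[(P[...,2]>.005)&(P[...,2]<.06)&(P[...,0]>.45)&(P[...,0]<.78)&(P[...,1]>-.15)&(P[...,1]<.08)]
    c,sz,an=cv2.minAreaRect((q[:,:2]*1000).astype(np.float32)); print('jig all',len(q),c,sz,an)
E
```

```text
top brass 201 [ 0.4677 -0.322 ]
top steel 95 [ 0.6023 -0.3364]
top hood ((695.167724609375, -3.1909141540527344), (93.98936462402344, 53.633365631103516), 24.732885360717773) [[641.2999877929688, 1.5], [663.7000122070312, -47.20000076293945], [749.0999755859375, -7.900000095367432], [726.5999755859375, 40.79999923706055]]
[ 45.  46.  67.  84. 117.]
sleeve hi pts 644 (596.17626953125, -51.06773376464844) (132.471435546875, 48.400001525878906) 28.3518123626709
jig all 4553 (615.7710571289062, -34.619224548339844) (229.68898010253906, 327.61016845703125) 89.81397247314453
scene brass 390 [ 0.4671 -0.3215]
scene steel 144 [ 0.6019 -0.3354]
scene hood ((692.2142333984375, -0.01165008544921875), (93.50879669189453, 55.20634841918945), 25.416227340698242) [[638.0999755859375, 4.900000095367432], [661.7999877929688, -45.0], [746.2999877929688, -4.900000095367432], [722.5999755859375, 45.0]]
[ 69.  72.  81. 109. 153.]
sleeve hi pts 571 (596.6345825195312, -43.25074768066406) (141.63381958007812, 32.738685607910156) 32.451175689697266
jig all 3908 (633.184814453125, -33.61598205566406) (234.90354919433594, 84.08863830566406) 24.73012924194336
```

```bash
python3 -m handwheel '[[2.09,2.36,0,0.1247],[2.09,2.36,0,0.1247],[2.09,2.36,0,0.1247],[2.09,2.36,0,0.1247],[2.09,2.36,0,0.1247],[2.09,2.36,0,0.1247],[2.09,2.36,0,0.1247],[2.09,2.36,0,0.1247],[2.09,2.36,0,0.1247],[2.09,2.36,0,0.1247],[2.09,2.36,0,0.1247],[2.09,2.36,0,0.1247],[2.09,2.36,0,0.1247],[2.09,2.36,0,0.1247],[0,0,0,0],[0,0,0,0]]' 0 
python3 - <<'E'
from h import *
f=grab('wrist','w1.png'); s=arm.get_state(); print(s['eef_pos'],s['ee_rot'],s['q'],s['force'])
P=cloud(f); q=P.reshape(-1,3); q=q[np.isfinite(q).all(1)]
from scipy.optimize import least_squares
q=q[(np.hypot(q[:,0]-.467,q[:,1]+.322)<.02)&(q[:,2]>.02)&(q[:,2]<.115)]
print(len(q)); s=least_squares(lambda c:np.hypot(q[:,0]-c[0],q[:,1]-c[1])-.01,[.467,-.322],loss='soft_l1',f_scale=.001); print(s.x)
E
```

```text
t: 1.75
eef_pos: [0.4676, -0.321, 0.4044]
ee_rot: [3.141, 0.0, -1.133]
force: [-0.1, -0.1, -0.3]
width: 0.0876
[ 0.46719356 -0.32147492  0.40443767] [ 3.14116675e+00  3.86947173e-04 -1.13448937e+00] [-2.57693957e-01  1.82481994e-01 -2.30418633e-01 -2.73194292e-05
 -1.15847058e+00  6.94011950e-01] [-1.21935562 -0.32265205 -0.36842632]
1069
[ 0.46733782 -0.3230097 ]
```

View pics/w1.png

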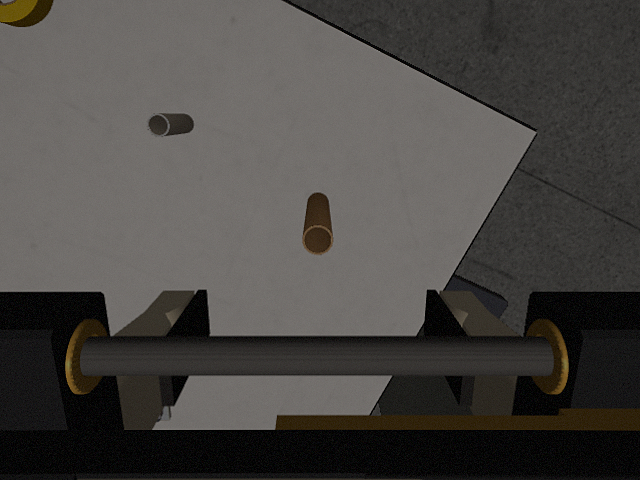

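The brass tube's rim at (318,240) is centred between the jaws. I'll go down and grip it.

```bash
python3 -m handwheel '[[0,-0.1,-2,0],[0,0,-2,0],[0,0,-2,0],[0,0,-2,0],[0,0,-2,0],[0,0,-2,0],[0,0,-2,0],[0,0,-1.5,0],[0,0,-0.8,0],[0,0,0,0],[0,0,0,0]]' 0
python3 -m handwheel '[[0,0,0,0],[0,0,0,0],[0,0,0,0],[0,0,0,0],[0,0,0,0],[0,0,0,0],[0,0,0,0]]' 1 50
```

```text
t: 2.9
eef_pos: [0.4673, -0.3231, 0.2422]
ee_rot: [-3.141, -0.0, -1.135]
force: [0.7, -0.1, 0.0]
width: 0.0881
t: 3.6
eef_pos: [0.4673, -0.3226, 0.2417]
ee_rot: [3.142, 0.0, -1.134]
force: [-0.3, -0.4, 0.4]
width: 0.037
```

```bash

python3 -m handwheel '[[0,0,0,0],[0,0,0,0],[0,0,0,0],[0,0,0,0],[0,0,0,0]]' 1 50
python3 -m handwheel '[[0,0,1,0],[0,0,2,0],[0,0,2,0],[0,0,2,0],[0,0,0,0]]' 1 50
```

```text
t: 4.1
eef_pos: [0.4672, -0.3226, 0.2416]
ee_rot: [3.141, 0.0, -1.134]
force: [-0.0, -0.2, 0.6]
width: 0.019
t: 4.6
eef_pos: [0.4681, -0.323, 0.3153]
ee_rot: [-3.138, -0.004, -1.133]
force: [-0.3, -0.3, -0.1]
width: 0.0188
```

```bash

python3 -m handwheel '[[0.43,2.9,0,0],[0.43,2.9,0,0],[0.43,2.9,0,0],[0.43,2.9,0,0],[0.43,2.9,0,0],[0.43,2.9,0,0],[0.43,2.9,0,0],[0.43,2.9,0,0],[0,0,0,0],[0,0,0,0],[0,0,0,0]]'
python3 - <<'E'
from h import *
f=grab('wrist','w2.png'); grab('top','t2.png'); grab('scene','s2.png'); s=arm.get_state(); print(s['eef_pos'],s['ee_rot'],s['q'],s['force'],s['width'])
E
```

```text
t: 5.7
eef_pos: [0.5014, -0.091, 0.3116]
ee_rot: [3.141, 0.0, -1.134]
force: [-0.3, -0.7, -1.0]
width: 0.0193
[ 0.50147717 -0.09131854  0.31157748] [ 3.14133327e+00  8.01123364e-05 -1.13517189e+00] [ 2.05646848e-01  1.71794750e-01 -4.76736583e-01 -2.36799781e-05
 -9.22535806e-01  2.29991902e-01] [-0.76776084 -0.22397363 -1.44876016] 0.019051964337927902
```

View pics/w2.png

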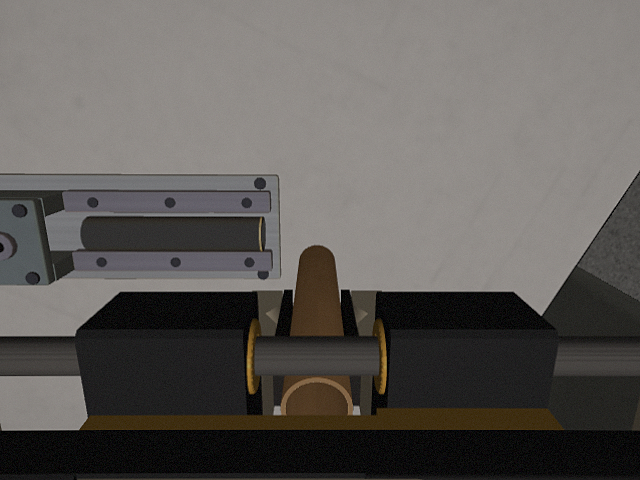

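View pics/s2.png

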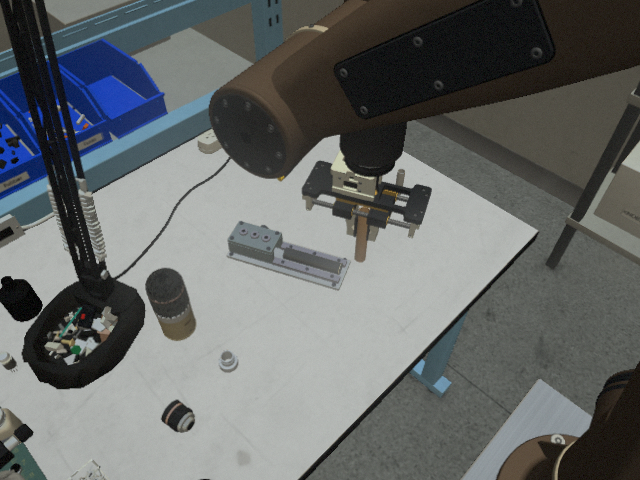

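```bash
python3 - <<'E'
from h import *
f=dict(np.load('/tmp/wrist.npz'))
a=f['image'][160:300,0:330][:,:,::-1]
cv2.imwrite('pics/zw2.png',cv2.resize(cv2.convertScaleAbs(a,alpha=1.4),(792,336),interpolation=cv2.INTER_CUBIC))
E
```

```text
(no output)
```

View pics/zw2.png

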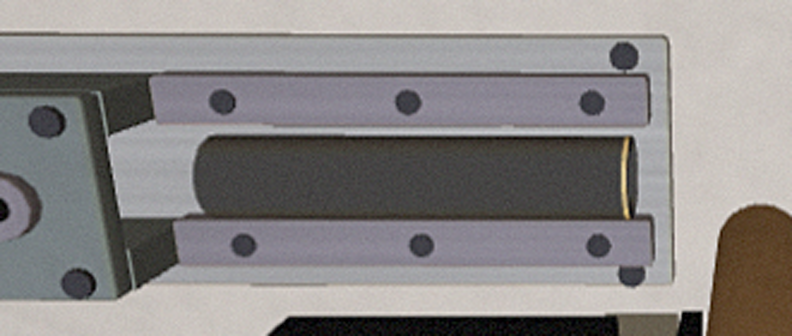

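```bash
python3 - <<'E'
from h import *
f=dict(np.load('/tmp/wrist.npz'))
w=lambda p,z: onplane(f,np.array(p,float)/2.4+[0,160],z)[:,:2]*1000
U=w([[155,121],[649,126]],.017); L=w([[178,217],[652,217]],.017)
print(U,L)
for a in (U,L): d=a[0]-a[1]; print(np.degrees(np.arctan2(d[1],d[0])))
u=(U[0]-U[1])+(L[0]-L[1]); u/=np.linalg.norm(u); n=np.array([-u[1],u[0]])
print('ang',np.degrees(np.arctan2(u[1],u[0])),'gap',(U-L)@n)
E0=(U[1]+L[1])/2; O=E0+115*u; print('origin',O, 'plate end x', (w([[669,37],[673,283]],.008)-O)@u,'plate y',(w([[669,37],[673,283]],.008)-O)@n)
print('hoodtop near corners', [( (w([p],.046)-O)@u, (w([p],.046)-O)@n) for p in ([98,92],[128,297])])
print('sleeve ends',(w([[637,180],[193,180]],.0195)-O)@u,(w([[628,136],[628,217]],.0195)-O)@n)
for nm in ('top',):
    pass
s=arm.get_state()['eef_pos'][:2]*1000
print('tcp jig',(s-O)@u,(s-O)@n)
P=cloud(f).reshape(-1,3)*1000; q=P[(np.hypot(P[:,0]-s[0],P[:,1]-s[1])<25)&(P[:,2]<110)&(P[:,2]>70)]
from scipy.optimize import least_squares
for lo,hi in ((72,85),(85,100)):
    k=q[(q[:,2]>lo)&(q[:,2]<hi)]
    r=least_squares(lambda c:np.hypot(k[:,0]-c[0],k[:,1]-c[1])-10,s,loss='soft_l1'); print('tube',len(k),k[:,2].min(),r.x,(r.x-O)@u,(r.x-O)@n)
E
```

```text
[[658.00828392 -36.98556337]
 [535.34692324 -92.67923203]] [[644.69706993 -12.90220519]
 [524.2524978  -69.01695462]]
24.420144132921696
24.980664386452077
ang 24.698479173541177 gap [-27.442192   -26.13336252]
origin [634.27942643 -32.79615307] plate end x [-120.08197248 -119.85431334] plate y [-36.23134901  36.33369549]
hoodtop near corners [(array([15.00293631]), array([-27.06544787])), (array([16.66251627]), array([26.141782]))]
sleeve ends [-111.4864488    10.56041568] [-10.80137412  12.31621766]
tcp jig -145.10657765355407 2.3217715647060757
tube 266 72.02139638308525 [501.06874966 -90.98087818] -145.3365443568528 2.7991994004639325
tube 353 85.07886757209954 [501.08050021 -90.93531673] -145.30683122144777 2.835682978555687
```

The wrist view gives jig origin (634.3,-32.8) mm at 24.7°. The plate edges and rails agree with this. The tube is 2.8 mm to the +y side and hangs plumb. I'll shift it and lower it behind the plate.

```bash

python3 -m handwheel '[[0.12,-0.25,0,0],[0,0,-1.5,0],[0,0,-1.5,0],[0,0,-1.5,0],[0,0,-1,0],[0,0,-0.25,0],[0,0,0,0],[0,0,0,0],[0,0,0,0]]'
python3 - <<'E'
from h import *
f=grab('wrist','w3.png'); g=grab('scene'); a=g['image'][200:300,220:380][:,:,::-1]; cv2.imwrite('pics/s3.png',cv2.resize(cv2.convertScaleAbs(a,alpha=1.4),None,fx=5,fy=5,interpolation=cv2.INTER_CUBIC))
s=arm.get_state(); print(s['eef_pos'],s['force'],s['width'])
E
```

```text
t: 6.75
eef_pos: [0.5032, -0.0931, 0.2548]
ee_rot: [-3.14, -0.0, -1.134]
force: [-1.4, 0.9, -1.4]
width: 0.0188
[ 0.50305111 -0.09305466  0.25470974] [ 0.89007342  0.2234056  -0.75282834] 0.019168581654925687
```

View pics/w3.png

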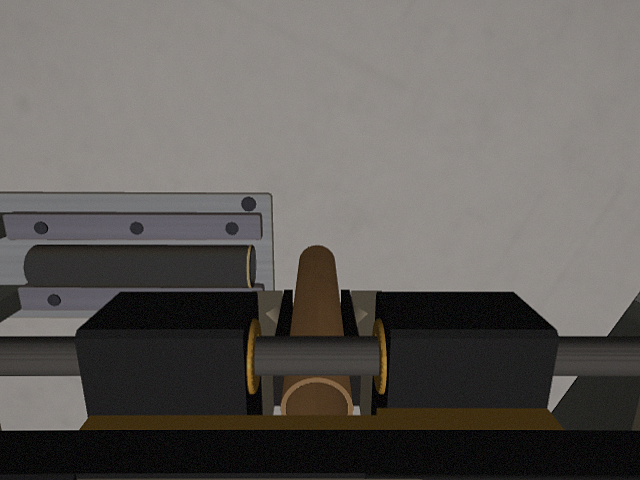

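View pics/s3.png

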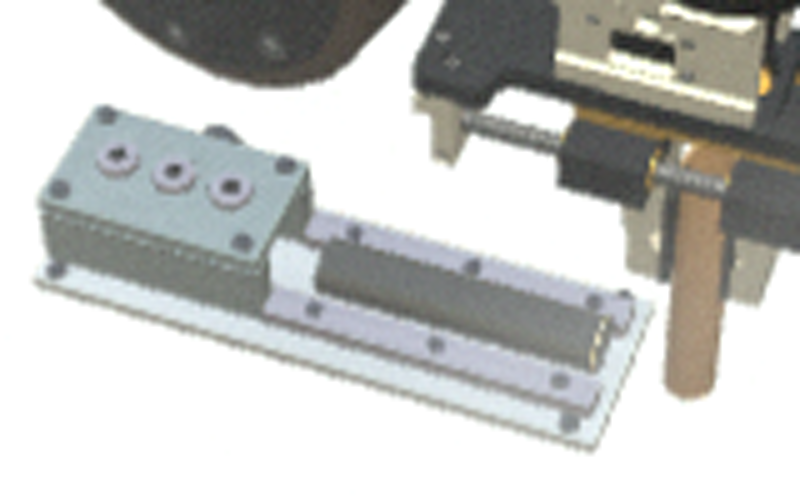

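```bash
python3 - <<'E'
from h import *
from scipy.optimize import least_squares
f=dict(np.load('/tmp/wrist.npz'))
w=lambda p,z: onplane(f,np.array(p,float),z)[:,:2]*1000
O=np.array([634.28,-32.80]); a=np.radians(24.7); u=np.array([np.cos(a),np.sin(a)]); n=np.array([-u[1],u[0]])
g=lambda q:np.c_[(q-O)@u,(q-O)@n].round(1)
print('upper rail inner',g(w([[20,239],[260,240.5]],.017)),'plate corner',g(w([[272,193]],.008)))
print('sleeve end',g(w([[255,267]],.0195)))
P=cloud(f).reshape(-1,3)*1000; s=np.array([503.1,-93.1])
q=P[(np.hypot(P[:,0]-s[0],P[:,1]-s[1])<16)]
for lo,hi in ((14,25),(25,50)):
    k=q[(q[:,2]>lo)&(q[:,2]<hi)]
    r=least_squares(lambda c:np.hypot(k[:,0]-c[0],k[:,1]-c[1])-10,s,loss='soft_l1'); print('tube',len(k),r.x,g(r.x[None]))
E
```

```text
upper rail inner [[  13.   -13. ]
 [-114.1  -13. ]] plate corner [[-120.1  -36.9]]
sleeve end [[-111.3    1.1]]
tube 202 [503.16545488 -93.06027364] [[-144.3    0. ]]
tube 618 [503.13465993 -92.99248221] [[-1.443e+02  1.000e-01]]
```

Lateral offset is about 0. I'll advance towards the sleeve.

```bash

python3 -m handwheel '[[0.364,0.167,0,0],[0.364,0.167,0,0],[0.364,0.167,0,0],[0.364,0.167,0,0],[0.364,0.167,0,0],[0,0,0,0],[0,0,0,0]]'
cat > st.py <<'E'
from h import *
O=np.array([634.28,-32.80]); a=np.radians(24.7); u=np.array([np.cos(a),np.sin(a)]); n=np.array([-u[1],u[0]])
s=arm.get_state(); p=s['eef_pos'][:2]*1000
print('t %.2f jig x %.2f y %.2f z %.4f'%(s['t'],(p-O)@u,(p-O)@n,s['eef_pos'][2]),'Fu %.2f Fn %.2f Fz %.2f'%(s['force'][:2]@u,s['force'][:2]@n,s['force'][2]),'Mn %.3f'%(s['moment'][:2]@n),'w %.4f'%s['width'],s['ee_rot'].round(4))
E
python3 st.py
python3 -m handwheel '[[0.091,0.042,0,0],[0.091,0.042,0,0],[0.091,0.042,0,0]]' >/dev/null; python3 st.py
python3 -m handwheel '[[0.091,0.042,0,0],[0.091,0.042,0,0],[0.091,0.042,0,0]]' >/dev/null; python3 st.py
python3 -m handwheel '[[0.091,0.042,0,0],[0.091,0.042,0,0],[0.091,0.042,0,0]]' >/dev/null; python3 st.py
python3 -m handwheel '[[0.091,0.042,0,0],[0.091,0.042,0,0],[0.091,0.042,0,0]]' >/dev/null; python3 st.py
```

```text
t: 7.55
eef_pos: [0.5211, -0.0847, 0.254]
ee_rot: [3.141, 0.0, -1.134]
force: [-0.5, -0.1, -1.5]
width: 0.0191
t 7.55 jig x -124.53 y 0.17 z 0.2540 Fu -0.54 Fn 0.09 Fz -1.55 Mn 0.128 w 0.0191 [ 3.1412e+00  1.0000e-04 -1.1339e+00]
t 7.85 jig x -121.51 y 0.13 z 0.2542 Fu 1.27 Fn -1.15 Fz -1.26 Mn 0.145 w 0.0189 [-3.1415 -0.     -1.134 ]
t 8.15 jig x -118.78 y 0.14 z 0.2541 Fu -1.90 Fn 0.33 Fz 0.41 Mn 0.753 w 0.0187 [ 3.1407e+00  2.0000e-04 -1.1341e+00]
t 8.45 jig x -115.43 y 0.14 z 0.2541 Fu -1.05 Fn -0.29 Fz -1.31 Mn 0.364 w 0.0188 [-3.1415  0.     -1.134 ]
t 8.75 jig x -112.40 y 0.15 z 0.2541 Fu 0.27 Fn -0.31 Fz -0.88 Mn 0.404 w 0.0190 [-3.1416  0.     -1.134 ]
```

Contact shows in the moment (0.13 → about 0.4 N·m), and the sleeve is sliding. The stop can't be nearer than about 35 mm ahead, so I'll advance while checking the force.

```bash

python3 -m handwheel '[[0.091,0.042,0,0],[0.091,0.042,0,0],[0.091,0.042,0,0],[0.091,0.042,0,0],[0.091,0.042,0,0],[0.091,0.042,0,0],[0.091,0.042,0,0],[0.091,0.042,0,0]]' >/dev/null; python3 st.py
python3 -m handwheel '[[0.091,0.042,0,0],[0.091,0.042,0,0],[0.091,0.042,0,0],[0.091,0.042,0,0],[0.091,0.042,0,0],[0.091,0.042,0,0],[0.091,0.042,0,0],[0.091,0.042,0,0]]' >/dev/null; python3 st.py
python3 -m handwheel '[[0.091,0.042,0,0],[0.091,0.042,0,0],[0.091,0.042,0,0],[0.091,0.042,0,0],[0.091,0.042,0,0],[0.091,0.042,0,0],[0.091,0.042,0,0],[0.091,0.042,0,0]]' >/dev/null; python3 st.py
python3 - <<'E'
from h import *
grab('wrist','w4.png')
E
```

```text
t 9.55 jig x -104.46 y 0.13 z 0.2541 Fu -0.41 Fn 0.74 Fz -0.73 Mn 0.329 w 0.0191 [ 3.1415  0.     -1.1341]
t 10.35 jig x -96.42 y 0.17 z 0.2541 Fu -0.10 Fn -0.10 Fz -1.09 Mn 0.385 w 0.0189 [ 3.1415  0.     -1.134 ]
t 11.15 jig x -88.37 y 0.17 z 0.2542 Fu -0.71 Fn 0.50 Fz -0.56 Mn 0.414 w 0.0191 [ 3.1416 -0.     -1.134 ]
```

View pics/w4.png

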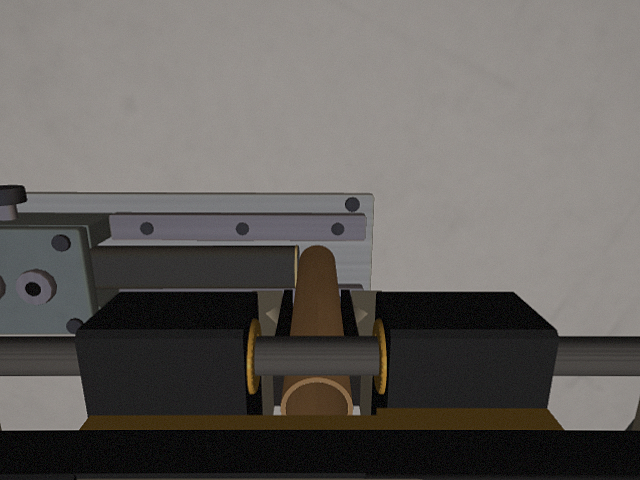

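The sleeve is in line, with the tube against its end at (299,266). From here I'll feel for the stop in small steps, with a check after each that halts the chain if the moment rises.

```bash
cat >> st.py <<'E'
import sys
sys.exit(1 if s['moment'][:2]@n>0.85 or s['force'][:2]@u<-4 else 0)
E
python3 -m handwheel '[[0.091,0.042,0,0],[0.091,0.042,0,0],[0.091,0.042,0,0],[0.091,0.042,0,0],[0.091,0.042,0,0],[0.091,0.042,0,0],[0.091,0.042,0,0],[0.091,0.042,0,0]]' >/dev/null; python3 st.py &&
python3 -m handwheel '[[0.045,0.021,0,0],[0.045,0.021,0,0]]' >/dev/null && python3 st.py &&
python3 -m handwheel '[[0.045,0.021,0,0],[0.045,0.021,0,0]]' >/dev/null && python3 st.py &&
python3 -m handwheel '[[0.045,0.021,0,0],[0.045,0.021,0,0]]' >/dev/null && python3 st.py &&
python3 -m handwheel '[[0.045,0.021,0,0],[0.045,0.021,0,0]]' >/dev/null && python3 st.py &&
python3 -m handwheel '[[0.045,0.021,0,0],[0.045,0.021,0,0]]' >/dev/null && python3 st.py &&
python3 -m handwheel '[[0.045,0.021,0,0],[0.045,0.021,0,0]]' >/dev/null && python3 st.py &&
python3 -m handwheel '[[0.045,0.021,0,0],[0.045,0.021,0,0]]' >/dev/null && python3 st.py &&
python3 -m handwheel '[[0.045,0.021,0,0],[0.045,0.021,0,0]]' >/dev/null && python3 st.py &&
python3 -m handwheel '[[0.045,0.021,0,0],[0.045,0.021,0,0]]' >/dev/null && python3 st.py &&
python3 -m handwheel '[[0.045,0.021,0,0],[0.045,0.021,0,0]]' >/dev/null && python3 st.py
```

```text
t 12.00 jig x -80.35 y 0.19 z 0.2542 Fu -0.71 Fn -0.66 Fz -0.16 Mn 0.463 w 0.0189 [ 3.1416  0.     -1.134 ]
t 12.20 jig x -79.43 y 0.19 z 0.2542 Fu -0.83 Fn -0.49 Fz -0.29 Mn 0.533 w 0.0189 [ 3.1415  0.     -1.134 ]
t 12.40 jig x -78.42 y 0.20 z 0.2542 Fu -0.41 Fn -0.68 Fz -1.25 Mn 0.405 w 0.0189 [-3.1416 -0.     -1.134 ]
t 12.60 jig x -77.45 y 0.19 z 0.2541 Fu -0.75 Fn 0.91 Fz -0.87 Mn 0.444 w 0.0189 [ 3.1415  0.     -1.134 ]
t 12.80 jig x -76.42 y 0.20 z 0.2542 Fu -0.99 Fn 1.04 Fz 0.27 Mn 0.471 w 0.0190 [-3.1416 -0.     -1.134 ]
t 13.00 jig x -75.46 y 0.21 z 0.2542 Fu -0.21 Fn -0.05 Fz -0.65 Mn 0.473 w 0.0188 [ 3.1415  0.     -1.134 ]
t 13.20 jig x -74.47 y 0.21 z 0.2541 Fu -1.32 Fn 0.53 Fz -0.35 Mn 0.499 w 0.0188 [ 3.1415  0.     -1.1341]
t 13.40 jig x -73.45 y 0.21 z 0.2542 Fu -1.73 Fn 0.73 Fz -0.94 Mn 0.491 w 0.0187 [-3.1415 -0.     -1.134 ]
t 13.60 jig x -72.49 y 0.22 z 0.2542 Fu -0.04 Fn -0.41 Fz -0.42 Mn 0.463 w 0.0189 [-3.1416  0.     -1.134 ]
t 13.80 jig x -71.45 y 0.24 z 0.2542 Fu -0.84 Fn 0.96 Fz -0.93 Mn 0.473 w 0.0190 [ 3.1416 -0.     -1.1339]
t 14.00 jig x -70.49 y 0.23 z 0.2542 Fu -1.07 Fn 0.15 Fz -0.79 Mn 0.479 w 0.0190 [-3.1416  0.     -1.134 ]
```

```bash
sed -i 's/>0.85/>0.68/' st.py
python3 -m handwheel '[[0.045,0.021,0,0],[0.045,0.021,0,0]]' >/dev/null && python3 st.py &&
python3 -m handwheel '[[0.045,0.021,0,0],[0.045,0.021,0,0]]' >/dev/null && python3 st.py &&
python3 -m handwheel '[[0.045,0.021,0,0],[0.045,0.021,0,0]]' >/dev/null && python3 st.py &&
python3 -m handwheel '[[0.045,0.021,0,0],[0.045,0.021,0,0]]' >/dev/null && python3 st.py &&
python3 -m handwheel '[[0.045,0.021,0,0],[0.045,0.021,0,0]]' >/dev/null && python3 st.py &&
python3 -m handwheel '[[0.045,0.021,0,0],[0.045,0.021,0,0]]' >/dev/null && python3 st.py &&
python3 -m handwheel '[[0.045,0.021,0,0],[0.045,0.021,0,0]]' >/dev/null && python3 st.py &&
python3 -m handwheel '[[0.045,0.021,0,0],[0.045,0.021,0,0]]' >/dev/null && python3 st.py &&
python3 -m handwheel '[[0.045,0.021,0,0],[0.045,0.021,0,0]]' >/dev/null && python3 st.py &&
python3 -m handwheel '[[0.045,0.021,0,0],[0.045,0.021,0,0]]' >/dev/null && python3 st.py &&
python3 -m handwheel '[[0.045,0.021,0,0],[0.045,0.021,0,0]]' >/dev/null && python3 st.py &&
python3 -m handwheel '[[0.045,0.021,0,0],[0.045,0.021,0,0]]' >/dev/null && python3 st.py &&
python3 -m handwheel '[[0.045,0.021,0,0],[0.045,0.021,0,0]]' >/dev/null && python3 st.py
```

```text
t 14.20 jig x -69.49 y 0.24 z 0.2542 Fu -1.07 Fn -1.35 Fz 0.13 Mn 0.486 w 0.0188 [ 3.1416 -0.     -1.134 ]
t 14.40 jig x -68.50 y 0.25 z 0.2542 Fu -1.30 Fn -0.35 Fz -0.40 Mn 0.450 w 0.0189 [ 3.1416  0.     -1.134 ]
t 14.60 jig x -67.50 y 0.27 z 0.2542 Fu -0.22 Fn -0.19 Fz -0.38 Mn 0.419 w 0.0191 [-3.1416  0.     -1.134 ]
t 14.80 jig x -66.50 y 0.25 z 0.2542 Fu -0.15 Fn -0.34 Fz -1.07 Mn 0.506 w 0.0190 [-3.1416  0.     -1.134 ]
t 15.00 jig x -65.53 y 0.26 z 0.2542 Fu -0.41 Fn 0.48 Fz -0.22 Mn 0.511 w 0.0192 [-3.1416 -0.     -1.134 ]
t 15.20 jig x -64.51 y 0.29 z 0.2541 Fu -0.42 Fn -0.02 Fz -0.57 Mn 0.534 w 0.0190 [ 3.1415  0.     -1.134 ]
t 15.40 jig x -63.54 y 0.28 z 0.2541 Fu -1.50 Fn -0.36 Fz -1.66 Mn 0.550 w 0.0187 [ 3.1415 -0.     -1.134 ]
t 15.60 jig x -62.52 y 0.29 z 0.2542 Fu -0.83 Fn 0.33 Fz -1.69 Mn 0.498 w 0.0189 [-3.1416  0.     -1.134 ]
t 15.80 jig x -61.57 y 0.30 z 0.2541 Fu -0.92 Fn -0.25 Fz -0.97 Mn 0.543 w 0.0189 [ 3.1415  0.     -1.134 ]
t 16.00 jig x -60.55 y 0.28 z 0.2542 Fu -0.55 Fn -0.21 Fz -1.21 Mn 0.512 w 0.0187 [ 3.1416 -0.     -1.134 ]
t 16.20 jig x -59.58 y 0.28 z 0.2542 Fu -1.35 Fn 0.34 Fz -1.16 Mn 0.559 w 0.0190 [ 3.1416 -0.     -1.134 ]
t 16.40 jig x -58.56 y 0.30 z 0.2542 Fu -1.25 Fn 0.47 Fz -0.94 Mn 0.544 w 0.0190 [ 3.1416  0.     -1.134 ]
t 16.60 jig x -57.60 y 0.30 z 0.2541 Fu -1.70 Fn -0.51 Fz -1.24 Mn 0.522 w 0.0195 [ 3.1415  0.     -1.134 ]
```

```bash
sed -i 's/>0.68/>0.72/' st.py
python3 -m handwheel '[[0.045,0.021,0,0],[0.045,0.021,0,0]]' >/dev/null && python3 st.py &&
python3 -m handwheel '[[0.045,0.021,0,0],[0.045,0.021,0,0]]' >/dev/null && python3 st.py &&
python3 -m handwheel '[[0.045,0.021,0,0],[0.045,0.021,0,0]]' >/dev/null && python3 st.py &&
python3 -m handwheel '[[0.045,0.021,0,0],[0.045,0.021,0,0]]' >/dev/null && python3 st.py &&
python3 -m handwheel '[[0.045,0.021,0,0],[0.045,0.021,0,0]]' >/dev/null && python3 st.py &&
python3 -m handwheel '[[0.045,0.021,0,0],[0.045,0.021,0,0]]' >/dev/null && python3 st.py &&
python3 -m handwheel '[[0.045,0.021,0,0],[0.045,0.021,0,0]]' >/dev/null && python3 st.py &&
python3 -m handwheel '[[0.045,0.021,0,0],[0.045,0.021,0,0]]' >/dev/null && python3 st.py &&
python3 -m handwheel '[[0.045,0.021,0,0],[0.045,0.021,0,0]]' >/dev/null && python3 st.py &&
python3 -m handwheel '[[0.045,0.021,0,0],[0.045,0.021,0,0]]' >/dev/null && python3 st.py &&
python3 -m handwheel '[[0.045,0.021,0,0],[0.045,0.021,0,0]]' >/dev/null && python3 st.py &&
python3 -m handwheel '[[0.045,0.021,0,0],[0.045,0.021,0,0]]' >/dev/null && python3 st.py &&
python3 -m handwheel '[[0.045,0.021,0,0],[0.045,0.021,0,0]]' >/dev/null && python3 st.py
```

```text
t 16.80 jig x -56.58 y 0.32 z 0.2541 Fu -1.32 Fn -0.35 Fz 0.34 Mn 0.592 w 0.0191 [ 3.1416  0.     -1.134 ]
t 17.00 jig x -55.58 y 0.32 z 0.2541 Fu -0.64 Fn 0.61 Fz -0.21 Mn 0.534 w 0.0193 [ 3.1416  0.     -1.134 ]
t 17.20 jig x -54.61 y 0.32 z 0.2541 Fu -1.45 Fn 0.12 Fz -0.96 Mn 0.542 w 0.0189 [ 3.1415  0.     -1.134 ]
t 17.40 jig x -53.58 y 0.32 z 0.2542 Fu -0.98 Fn -0.20 Fz -0.99 Mn 0.537 w 0.0188 [-3.1416  0.     -1.134 ]
t 17.60 jig x -52.62 y 0.35 z 0.2541 Fu -1.62 Fn -0.16 Fz -0.63 Mn 0.568 w 0.0191 [ 3.1415  0.     -1.134 ]
t 17.80 jig x -51.62 y 0.35 z 0.2542 Fu -1.20 Fn -0.00 Fz 0.18 Mn 0.564 w 0.0190 [ 3.1415 -0.     -1.134 ]
t 18.00 jig x -50.61 y 0.34 z 0.2542 Fu -1.84 Fn -0.51 Fz -0.96 Mn 0.575 w 0.0186 [-3.1416 -0.     -1.134 ]
t 18.20 jig x -49.60 y 0.37 z 0.2542 Fu -2.15 Fn -0.74 Fz -0.58 Mn 0.585 w 0.0185 [-3.1415 -0.     -1.134 ]
t 18.40 jig x -48.62 y 0.36 z 0.2542 Fu -1.44 Fn -0.64 Fz 0.29 Mn 0.649 w 0.0189 [-3.1415 -0.     -1.134 ]
t 18.60 jig x -47.65 y 0.37 z 0.2541 Fu -1.11 Fn 0.39 Fz -0.08 Mn 0.635 w 0.0192 [ 3.1416  0.     -1.134 ]
t 18.80 jig x -46.63 y 0.37 z 0.2542 Fu -1.38 Fn -0.13 Fz -0.81 Mn 0.623 w 0.0193 [-3.1416  0.     -1.134 ]
t 19.00 jig x -45.65 y 0.38 z 0.2542 Fu -1.81 Fn -1.24 Fz -1.10 Mn 0.634 w 0.0192 [ 3.1416 -0.     -1.134 ]
t 19.20 jig x -44.68 y 0.39 z 0.2541 Fu -1.39 Fn 0.91 Fz -0.82 Mn 0.574 w 0.0192 [ 3.1415 -0.     -1.134 ]
```

No stop felt yet, though the range is nearly used up. I'll look before pushing on.

```bash
python3 - <<'E'
from h import *
f=grab('wrist','w5.png'); g=grab('scene'); a=g['image'][200:300,200:360][:,:,::-1]; cv2.imwrite('pics/s5.png',cv2.resize(cv2.convertScaleAbs(a,alpha=1.4),None,fx=5,fy=5,interpolation=cv2.INTER_CUBIC))
from scipy.optimize import least_squares
O=np.array([634.28,-32.80]); a=np.radians(24.7); u=np.array([np.cos(a),np.sin(a)]); n=np.array([-u[1],u[0]])
s=arm.get_state()['eef_pos'][:2]*1000
P=cloud(f).reshape(-1,3)*1000
q=P[(np.hypot(P[:,0]-s[0],P[:,1]-s[1])<25)]
for lo,hi in ((36,50),(50,65)):
    k=q[(q[:,2]>lo)&(q[:,2]<hi)]
    r=least_squares(lambda c:np.hypot(k[:,0]-c[0],k[:,1]-c[1])-10,s,loss='soft_l1'); print('tube',len(k),(r.x-O)@u,(r.x-O)@n)
E
```

```text
tube 372 -44.95173949083724 0.5715757420264868
tube 494 -44.92302207163658 0.6105648887283581
```

View pics/w5.png

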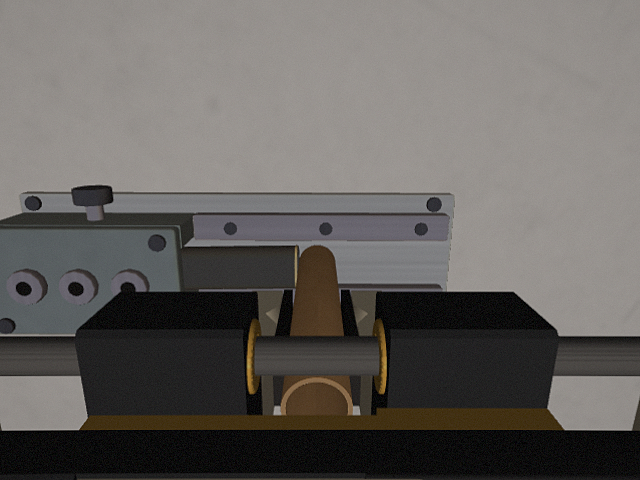

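View pics/s5.png

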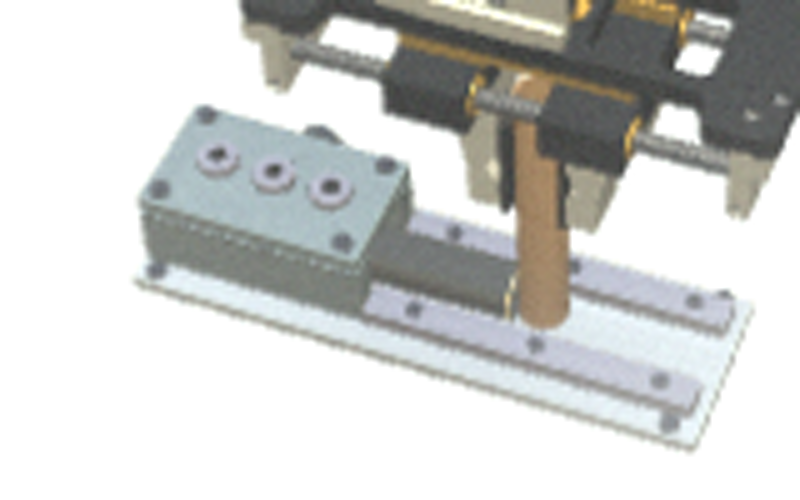

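Pushing cleanly. The sleeve is in by about 60 mm, so the stop must be at the far end of its range. I'll continue in finer steps.

```bash
sed -i 's/>0.72/>0.8/' st.py
python3 -m handwheel '[[0.045,0.021,0,0],[0,0,0,0]]' >/dev/null && python3 st.py &&
python3 -m handwheel '[[0.045,0.021,0,0],[0,0,0,0]]' >/dev/null && python3 st.py &&
python3 -m handwheel '[[0.045,0.021,0,0],[0,0,0,0]]' >/dev/null && python3 st.py &&
python3 -m handwheel '[[0.045,0.021,0,0],[0,0,0,0]]' >/dev/null && python3 st.py &&
python3 -m handwheel '[[0.045,0.021,0,0],[0,0,0,0]]' >/dev/null && python3 st.py &&
python3 -m handwheel '[[0.045,0.021,0,0],[0,0,0,0]]' >/dev/null && python3 st.py &&
python3 -m handwheel '[[0.045,0.021,0,0],[0,0,0,0]]' >/dev/null && python3 st.py &&
python3 -m handwheel '[[0.045,0.021,0,0],[0,0,0,0]]' >/dev/null && python3 st.py
```

```text
t 19.50 jig x -44.15 y 0.39 z 0.2542 Fu -0.44 Fn -0.04 Fz -0.46 Mn 0.535 w 0.0189 [-3.1415 -0.     -1.134 ]
t 19.70 jig x -43.84 y 0.38 z 0.2541 Fu -1.53 Fn -0.10 Fz 1.60 Mn 0.915 w 0.0189 [ 3.1411e+00  1.0000e-04 -1.1340e+00]
```

```bash
python3 -m handwheel '[[0,0,0,0],[0,0,0,0]]' >/dev/null; python3 st.py; python3 -m handwheel '[[0,0,0,0],[0,0,0,0]]' >/dev/null; python3 st.py; python3 -m handwheel '[[0.027,0.013,0,0],[0,0,0,0]]' >/dev/null ; python3 st.py; python3 -m handwheel '[[0,0,0,0],[0,0,0,0]]' >/dev/null; python3 st.py
```

```text
t 19.90 jig x -43.83 y 0.39 z 0.2541 Fu -2.00 Fn 1.08 Fz 1.22 Mn 1.062 w 0.0189 [ 3.1413  0.     -1.134 ]
t 20.10 jig x -43.83 y 0.38 z 0.2541 Fu -2.94 Fn 0.60 Fz 0.46 Mn 1.105 w 0.0189 [ 3.1413  0.     -1.1341]
t 20.30 jig x -43.62 y 0.39 z 0.2541 Fu -3.68 Fn 0.58 Fz 1.68 Mn 1.676 w 0.0192 [ 3.1409e+00  1.0000e-04 -1.1340e+00]
t 20.50 jig x -43.65 y 0.39 z 0.2541 Fu -4.07 Fn -0.14 Fz 2.13 Mn 1.836 w 0.0188 [ 3.1410e+00  1.0000e-04 -1.1341e+00]
```

The force rises steeply against a fixed position, to about 5 N above sliding. That is the stop, well under its 12 N slip. I'll back off, then lift.

```bash

python3 -m handwheel '[[-0.045,-0.021,0,0],[-0.091,-0.042,0,0],[-0.18,-0.083,0,0],[-0.36,-0.167,0,0],[-0.6,-0.276,0,0],[-0.6,-0.276,0,0],[-0.6,-0.276,0,0],[0,0,0,0]]'; python3 st.py
python3 -m handwheel '[[0,0,1,0],[0,0,1.5,0],[0,0,1.5,0],[0,0,1.5,0],[0,0,1.5,0],[0,0,0,0],[0,0,0,0]]'
python3 - <<'E'
from h import *
f=grab('wrist','w6.png'); g=grab('scene'); a=g['image'][200:300,200:360][:,:,::-1]; cv2.imwrite('pics/s6.png',cv2.resize(cv2.convertScaleAbs(a,alpha=1.4),None,fx=5,fy=5,interpolation=cv2.INTER_CUBIC))
s=arm.get_state()['eef_pos']; print(s, (np.array([.4673,-.3225,.2425])-s)*100)
E
```

```text
t: 21.3
eef_pos: [0.5689, -0.0624, 0.2542]
ee_rot: [3.141, 0.0, -1.134]
force: [0.1, -0.1, 0.1]
width: 0.0189
t 21.30 jig x -71.73 y 0.39 z 0.2542 Fu 0.07 Fn -0.16 Fz 0.09 Mn 0.097 w 0.0189 [ 3.1413e+00  2.0000e-04 -1.1344e+00]
t: 22.0
eef_pos: [0.57, -0.0619, 0.3246]
ee_rot: [-3.14, -0.0, -1.134]
force: [-0.0, -1.3, -0.7]
width: 0.0189
[ 0.56967023 -0.06198262  0.32354017] [-10.23702313 -26.05173804  -8.10401708]
```

View pics/w6.png

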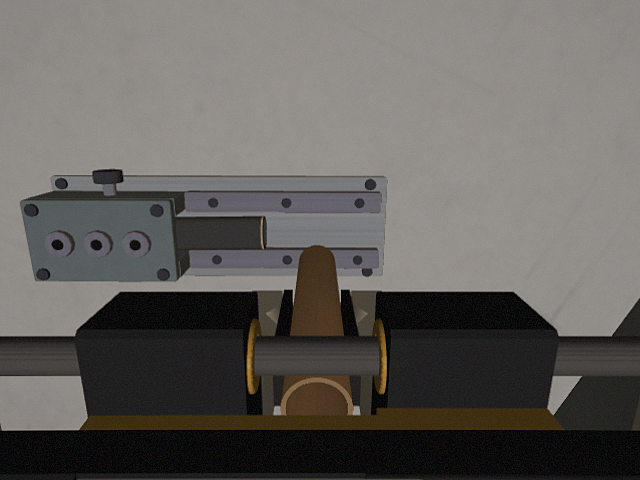

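The sleeve is seated, straight in the channel, with its end at (265,233). The lock screw looks unmoved. I'll take the tube back to its old spot.

```bash

python3 -m handwheel '[[-1.02,-2.6,0,0],[-1.02,-2.6,0,0],[-1.02,-2.6,0,0],[-1.02,-2.6,0,0],[-1.02,-2.6,0,0],[-1.02,-2.6,0,0],[-1.02,-2.6,0,0],[-1.02,-2.6,0,0],[-1.02,-2.6,0,0],[-1.02,-2.6,0,0],[0,0,0,0],[0,0,0,0],[0,0,0,0]]'
python3 -m handwheel '[[0,0,-1.5,0],[0,0,-1.5,0],[0,0,-1.5,0],[0,0,-1.5,0],[0,0,-1,0],[0,0,-0.5,0],[0,0,0,0],[0,0,0,0],[0,0,0,0]]'
```

```text
t: 23.4
eef_pos: [0.468, -0.3216, 0.3236]
ee_rot: [3.141, 0.001, -1.134]
force: [-0.2, 0.7, -0.6]
width: 0.0191
t: 24.3
eef_pos: [0.4682, -0.322, 0.2499]
ee_rot: [-3.141, -0.001, -1.134]
force: [0.4, 0.1, -0.8]
width: 0.0187
```

```bash

python3 -m handwheel '[[0,0,-0.2,0],[0,0,-0.2,0],[0,0,-0.1,0],[0,0,-0.1,0],[0,0,0,0]]'
python3 -m handwheel '[[0,0,-0.05,0],[0,0,0,0]]' ; python3 st.py 
python3 -m handwheel '[[0,0,-0.05,0],[0,0,0,0]]' ; python3 st.py
```

```text
t: 24.8
eef_pos: [0.4678, -0.322, 0.243]
ee_rot: [3.141, 0.0, -1.134]
force: [-0.5, -0.8, -0.8]
width: 0.0192
t: 25.0
eef_pos: [0.4679, -0.322, 0.2426]
ee_rot: [3.141, 0.0, -1.134]
force: [-0.6, 0.9, -1.0]
width: 0.019
t 25.00 jig x -271.97 y -193.23 z 0.2426 Fu -0.22 Fn 1.06 Fz -1.03 Mn 0.117 w 0.0190 [ 3.1415  0.     -1.134 ]
t: 25.2
eef_pos: [0.4679, -0.322, 0.2421]
ee_rot: [3.142, 0.0, -1.134]
force: [-0.4, -0.2, -0.7]
width: 0.0188
t 25.20 jig x -271.99 y -193.21 z 0.2421 Fu -0.40 Fn 0.01 Fz -0.72 Mn 0.089 w 0.0188 [ 3.1416  0.     -1.134 ]
```

```bash

python3 -m handwheel '[[0,0,-0.04,0],[0,0,0,0]]' >/dev/null; python3 st.py 
python3 -m handwheel '[[0,0,-0.03,0],[0,0,0,0]]' >/dev/null; python3 st.py
python3 -m handwheel '[[0,0,-0.03,0],[0,0,0,0]]' >/dev/null; python3 st.py
```

```text
t 25.40 jig x -271.98 y -193.20 z 0.2417 Fu 0.31 Fn -0.76 Fz -0.37 Mn 0.084 w 0.0188 [ 3.1416  0.     -1.134 ]
t 25.60 jig x -271.94 y -193.25 z 0.2416 Fu 0.60 Fn 0.12 Fz 2.22 Mn 0.308 w 0.0187 [-3.1415e+00 -2.0000e-04 -1.1339e+00]
t 25.80 jig x -271.93 y -193.29 z 0.2416 Fu -0.72 Fn 0.27 Fz 5.48 Mn 0.455 w 0.0191 [-3.1414e+00 -4.0000e-04 -1.1338e+00]
```

Touched down. I'll relieve the press, open, and check before rising.

```bash

python3 -m handwheel '[[0,0,0.04,0],[0,0,0,0]]' >/dev/null; python3 st.py
python3 -m handwheel '[[0,0,0,0],[0,0,0,0],[0,0,0,0],[0,0,0,0],[0,0,0,0],[0,0,0,0],[0,0,0,0],[0,0,0,0],[0,0,0,0],[0,0,0,0]]' 0.3 
python3 - <<'E'
from h import *
grab('wrist','w7.png')
E
```

```text
t 26.00 jig x -271.95 y -193.26 z 0.2416 Fu -1.16 Fn 1.28 Fz 2.76 Mn 0.267 w 0.0185 [-3.1415e+00 -2.0000e-04 -1.1339e+00]
t: 27.0
eef_pos: [0.4679, -0.322, 0.2416]
ee_rot: [-3.142, -0.0, -1.134]
force: [-0.1, -0.2, -0.3]
width: 0.0611
```

View pics/w7.png

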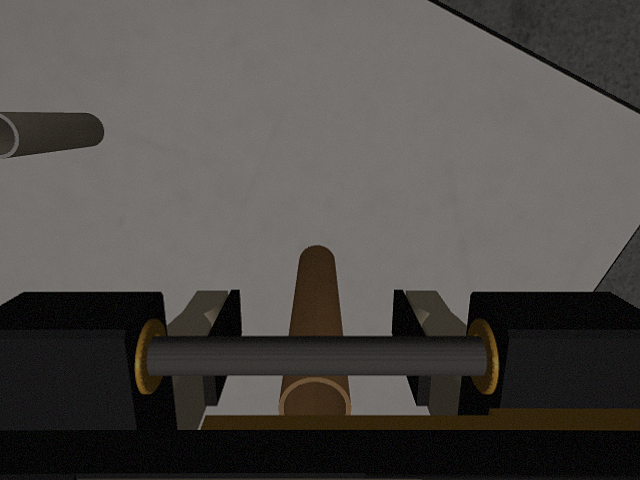

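The tube stands free and upright, with its rim at (315,402) between the open jaws. I'll rise straight up and run a final check.

```bash

python3 -m handwheel '[[0,0,0.5,0],[0,0,2,0],[0,0,3,0],[0,0,3,0],[0,0,3,0],[0,0,3,0],[0,0,2,0],[0,0,0,0],[0,0,0,0],[0,0,0,0]]' 0.3
python3 - <<'E'
from h import *
from scipy.optimize import least_squares
f=grab('wrist','w8.png'); g=grab('scene','s8.png'); t=grab('top','t8.png')
P=cloud(g).reshape(-1,3)*1000
for c0,r,zs in (((467.5,-321.5),10,((10,40),(40,80),(80,118))),((602,-335.5),8.5,((10,60),))):
  for lo,hi in zs:
    k=P[(np.hypot(P[:,0]-c0[0],P[:,1]-c0[1])<20)&(P[:,2]>lo)&(P[:,2]<hi)]
    print(len(k),least_squares(lambda c:np.hypot(k[:,0]-c[0],k[:,1]-c[1])-r,c0,loss='soft_l1').x.round(1))
print(arm.get_state()['force'],arm.get_state()['eef_pos'])
E
```

```text
t: 28.05
eef_pos: [0.4676, -0.3218, 0.4058]
ee_rot: [3.141, 0.001, -1.134]
force: [0.3, -0.2, -0.5]
width: 0.0612
103 [ 468.1 -320.6]
140 [ 467.9 -320.6]
182 [ 468.  -320.6]
146 [ 601.9 -335.3]
[-0.0296136  -0.1294506   0.62842111] [ 0.46781364 -0.32191408  0.40564501]
```

View pics/s8.png

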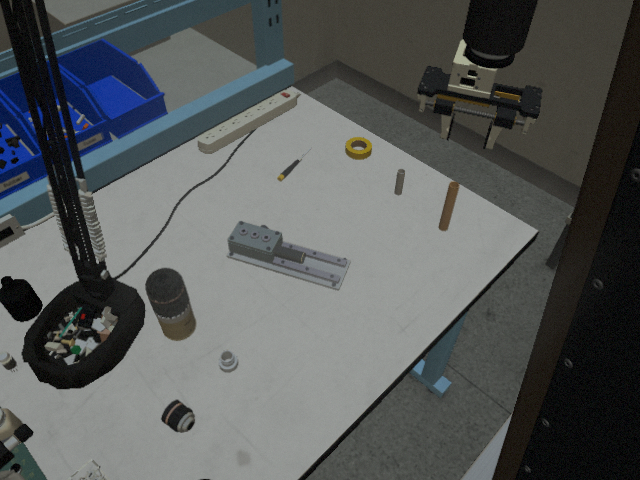

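The tube is upright at (450,205), the sleeve is in the hood at (293,254), and the steel tube and chrome mount haven't moved. I'll hand the job in.

```bash
python3 -c "
from station import arm
print(arm.job_done())"
```

```text
the job is handed in; nothing more can be done
None
```

I pushed the sleeve in under the hood with the upright brass tube until it met the hidden stop. I then backed off and stood the tube on the bench, within about 1 mm of where it started. The job was handed in at about 28 s; no verdict was reported.

- **Stop contact:** The sleeve slid at about 1–2 N. At the stop, the push force rose to roughly 5–6 N above that while the tube held its position. That is well below the stop's 12 N slip, so it should not have shifted, though I could not see it directly.
- **Stop position:** By my measurements the sleeve's leading end met the stop about 61 mm beyond the mouth. That is 1 mm past the stated 30–60 mm range, but within the roughly 2 mm camera calibration error.
- **Other disagreement:** At the start, the scene and top cameras disagreed by about 3–4 mm on the hood's position. I used the close wrist view instead, which matched the plate and rails.
- **Final checks:** The tube's axis agrees to about 0.2 mm between its lower and upper parts, so it stands upright. The steel tube is within 0.1 mm of its first position in the same camera. The chrome mount I only compared by eye, and it looks unmoved. The sleeve lies straight in the channel, and the gripper touched only the brass tube.

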